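Read a reference slide over the light carriage

ROBOT

A 6-joint arm with a two-finger parallel gripper is mounted at the origin on the work surface. World frame = base frame: x ahead of the robot, y to its left, z up, the work surface at z = 0. Lengths are in m, angles in rad, forces in N, time in s.
With the tool pointing down it reaches from about 0.375 to 0.9 m from the base axis. Payload 3.1 kg.
Tool frame: the origin (TCP) lies at the centre of the arm's flange, where the gripper is bolted on; the fingertips stand 182 mm ahead of it and the grasp point (between the pads) lies 164 mm ahead of it; z points along the fingers, x is the direction in which the jaws open and shut, and the axes are right-handed (so a half turn about z gives the same grasp; the last joint's range is limited). The gripper opens to 87 mm and grips with 3 to 60 N. Pads are 19 mm wide; open, the fingers measure 117 mm over their backs; the gripper's body (75 mm by 190 mm) begins 51 mm behind the grasp point.
Start: joints at [1.083, 0.527, 1.433, -0, 1.181, -0.178], TCP at [0.191, 0.595, 0.405] pointing down, gripper open.
Joint ranges: [-3.08, 3.08], [-0.75, 2.2], [0.22, 2.44], [-1.43, 4.57], [0, 2.65], [-2.85, 2.85]. Speed limits (rad/s): [2.79, 2.79, 3.14, 3.14, 3.14, 3.14].

INTERFACE

Orientations are given as a unit quaternion [x, y, z, w].
In Python, from rig import status, eyes, robot gives the robot as it stands. The module is installed in compiled form; this text tells all that it offers.
- The arm moves only by the tool step_arm, never from a script. Its argument "steps" is a list of rows, each a list of 7 numbers: the closure, from -1 (fully open) to 1 (shut), so that 0 is half open, then the shift along the tool's x, y, z each as a share of 0.025 m, from -1 to 1, then the turn, a rotation vector about the tool's x, y, z each as a share of 8 degrees, from -1 to 1. In form: [[jaw, dx, dy, dz, rx, ry, rz], ...]. A call has exactly 10 rows; each row shifts and turns the commanded pose from where the row before left it, along the tool's axes as they then stand; what a row does not reach is not made up. A row lasts 1/10 s, in which the tool goes at most 50 mm and 8.59 degrees, less where a joint would pass 70% of its speed; a pose out of reach is approached as far as the arm can. A call with a number of a shift or a turn outside -1 to 1 is refused whole. A call with a gripper value outside its range is refused whole. The fingers move at their own pace and stop on an object; "squeeze" is the grip in N (left out, the last holds). Time passes only in rows, so rows that do not move let the fingers close, or fill a call up. It gives the time, the measured TCP pose, the force and the opening at its end, in the units of the state.
- status.get_obs(): the state, without advancing time (a new reading comes with each control period).
- eyes.camera(name): name is "scene" or "top"; returns (picture, depth): 420x560x3 uint8, red, green, blue; 420x560 float32, m along the optical axis (not along the pixel's ray), 0 where there is no reading.
- eyes.camera_info(name): a dict with "K" (3x3 intrinsics, pixels), "k1" (the pictures are not rectified: a ray, as slopes to the right and down, at radius r is drawn at 1 + k1 r^2 times it, then the intrinsics apply), "R" (3x3) and "t" (3): a world point X has camera coordinates R X + t. Camera axes: x right, y down, z forward; pixel columns grow to the right and rows downward; lengths in m; the calibration is good to about 2 mm. A picture is of the moment at which its call begins. camera_info takes no time and is no camera call.
- robot.hand_in(): hands the job in, once; it reports no verdict.
The state is a dict: "time": time; "q": joint angles; "joint_velocities": joint speeds; "joint_torque": joint torques, N m; "position": TCP position; "tool_rot": TCP orientation; "ft_force": force on the tool from outside, world axes, zero at the start; "moment": the same for the moment, N m; "grip_width": finger opening in m.
Only numpy, scipy, OpenCV 4.12 (cv2) and the standard library are available. Lean on these libraries where they do the work, as an engineer would, in place of code of your own. Each camera call takes 0.05 s, during which the arm holds its last target.

TASK

Push the light carriage along its rail right up to its end stop and leave it there. Then take the thick glass slide out of its stand and hold it up over the carriage's white light window, with its frosted end about 9 cm straight above the middle of the window, tipped back at least half-way to flat (45 degrees or flatter) so that its label side looks up, and your fingers not covering the frosted end. Finish while still holding it there, still, in the air, and leave the other things on the cart where they are.

Things in the scene. Friction and masses are not known exactly. Their poses are not given: they have to be found in the camera images.
- carriage (a joint): position of the light carriage along its rail, in m: 0 at the far end from the stop, 0.15 when it is against the end stop. It starts somewhere between 0 and 0.06. The carriage slides with about 1.5 N of friction (plus 4 N per m/s) and stays where it is left.
- grip (a point): centre of the black upright grip block on the carriage: 24 mm (its own x) by 12 mm (its y) by 36 mm high; it ends 18 mm above and, at the flat carriage top, 18 mm below this point. Moves with the carriage. z is up, y lies along the rail; the carriage travels towards MINUS y of this frame to the stop. The rail's end blocks are lower than the carriage top.
- window (a point): centre of the square white light window (56 mm) in the carriage's top, 36 mm above the cart top; it moves with the carriage and has the grip's axes. It lies 54 mm to the minus x side of the grip. The carriage is grey, 110 mm (x) by 100 mm (y), its top 32 mm above the cart top.
- rail: the fixed reading rail: base 110 mm (its x) by 310 mm (its y), origin at the middle of its underside on the cart top; same axes as the grip. Black end blocks 30 mm high; the stop is at its minus y end.
- stand: the grey plastic slide stand, screwed down: 144 x 60 mm, 26 mm high, origin at the middle of its underside on the cart top, z up. A slot along its x, 10 mm wide, 114 mm long and 18 mm deep, holds the slide upright on its long edge, so that the top 32 mm of the slide stand free.
- slide_centre (a point): centre of the glass slide: 110 mm long, 8 mm thick, 50 mm high as it stands, 0.1 kg. x points along it to the frosted end, z to the long edge with the notch (up in the stand), y straight out of the label side. At the start this centre is 33 mm above the cart top, the upper edge 58 mm. Seen from the label side with the notch up, the frosted end is on the left.
- frosted_end (a point): middle of the slide's frosted end, in mid-thickness, 37.5 mm from slide_centre along x; same axes. The frosted end is the last 35 mm: milky white right through, with a 10 x 10 mm notch at its upper outer corner and a plain paper label with grey border on the label side. The rest is clear glass.
- tester: bystander: squat black leak tester with a big white push button, fixed, 130 x 170 mm, 84 mm high; origin at the middle of its underside. Not used.
- gauge: bystander: chrome reference gauge lying on its back, 100 mm across, 40 mm high, loose, with a brass stem that ends 74 mm from its middle on its minus x side; origin at the middle of its underside.
- tin: bystander: round tin box, 80 mm across, 34 mm high, loose; origin at the middle of its underside.
- tpiece: bystander: white nylon T-piece, 50 x 36 mm, 16 mm high, loose; origin under its junction.
Things that resemble listed ones, but are neither listed nor needed, are in the scene too. What is meant by the part that bears slide_centre is not orange, pink or purple, and is the larger of those in its own colour.

How it is judged:
By the outcome, as a careful person would: the job done as asked, in the order asked, and still so for the second after the job is handed in, while the arm keeps its last pose, push and grip.
It also fails if it takes over 51 s, if anything falls off the work surface, if the arm or the gripper's body presses on something with over 40 N, if the wrist force passes 120 N, or if a joint passes its speed limit or range.

## Working session

There is one attempt and no reset: what is moved stays moved. The work goes in short steps, Python scripts to look and compute and a tool call to move; the robot and the scene stay as the last step left them, time stands still between calls to the robot, and variables do not carry over. Pictures are saved under pics/ and viewed, and the job is handed in when it is done.

Besides the shell and the picture viewer there is one more tool, called as name([rows], argument=value, ...), one row to a line, values as JSON. step_arm: Moves the arm, as the interface text tells. Its arguments: {"type":"object","properties":{"steps":{"type":"array"},"squeeze":{"type":"number"}},"required":["steps"]}

```bash
mkdir -p pics; cat > h.py <<'E'
import numpy as np,cv2
from rig import status,eyes,robot
def snap(n):
    p,d=eyes.camera(n); np.savez(f'pics/{n}.npz',p=p,d=d); return p,d
def load(n):
    z=np.load(f'pics/{n}.npz'); return z['p'],z['d']
def ray(n,u,v):
    c=eyes.camera_info(n);K=np.array(c['K']);k=c['k1']
    s=np.array([(u-K[0,2])/K[0,0],(v-K[1,2])/K[1,1]]);x=s.copy()
    for _ in range(30): x=s/(1+k*(x@x))
    R=np.array(c['R']);t=np.array(c['t'])
    return -R.T@t, R.T@np.array([x[0],x[1],1])
def onz(n,u,v,z):
    o,d=ray(n,u,v); return o+d*(z-o[2])/d[2]
def dep(n,u,v,D):
    o,d=ray(n,u,v); return o+d*D[int(round(v)),int(round(u))]
def proj(n,X):
    c=eyes.camera_info(n);K=np.array(c['K']);Y=np.array(c['R'])@np.array(X)+np.array(c['t'])
    x=Y[:2]/Y[2];x=x*(1+c['k1']*(x@x));return K[0,0]*x[0]+K[0,2],K[1,1]*x[1]+K[1,2]
E
python3 - <<'E'
from h import *
for n in('scene','top'):
    p,d=snap(n); cv2.imwrite(f'pics/{n}0.png',cv2.resize(p[:,:,::-1],(800,600),interpolation=cv2.INTER_CUBIC))
    print(eyes.camera_info(n))
print(status.get_obs())
E
```

```text
{'K': array([[515.21183687,   0.        , 280.91706755],
       [  0.        , 515.21183687, 212.57721976],
       [  0.        ,   0.        ,   1.        ]]), 'k1': -0.15468067178745518, 'R': array([[ 0.36092662,  0.93257627,  0.00578638],
       [ 0.59881267, -0.22698755, -0.7680495 ],
       [-0.7149513 ,  0.28067447, -0.64036434]]), 't': array([-0.0928046 , -0.31393799,  1.56794255])}
{'K': array([[398.51757853,   0.        , 279.11917877],
       [  0.        , 398.51757853, 204.98302199],
       [  0.        ,   0.        ,   1.        ]]), 'k1': 0.030155033004539592, 'R': array([[ 0.0135757 , -0.99958701, -0.02532813],
       [-0.99827442, -0.0121019 , -0.05746073],
       [ 0.05713048,  0.02606449, -0.99802643]]), 't': array([-0.08325049,  0.53420215,  0.94256907])}
{'time': 0.1, 'q': array([ 1.08251566e+00,  5.28353089e-01,  1.43374813e+00, -3.27633748e-05,
        1.18138899e+00, -1.78492859e-01]), 'joint_velocities': array([ 0.00108881, -0.00317391, -0.00212664,  0.00022082, -0.00027978,
       -0.00187205]), 'joint_torque': array([-7.91542243e-04, -4.40986919e+01, -1.77149427e+01,  6.34664716e-02,
        5.34954749e-02, -6.61244644e-05]), 'position': array([0.19036308, 0.59498783, 0.40388979]), 'tool_rot': array([ 8.07726285e-01,  5.89556909e-01, -8.46875314e-04,  4.28030991e-04]), 'ft_force': array([-0.50564624, -0.76652413, -0.4356725 ]), 'moment': array([ 0.01345898, -0.01860158, -0.01989521]), 'grip_width': 0.08685962627887055}
```

View pics/scene0.png

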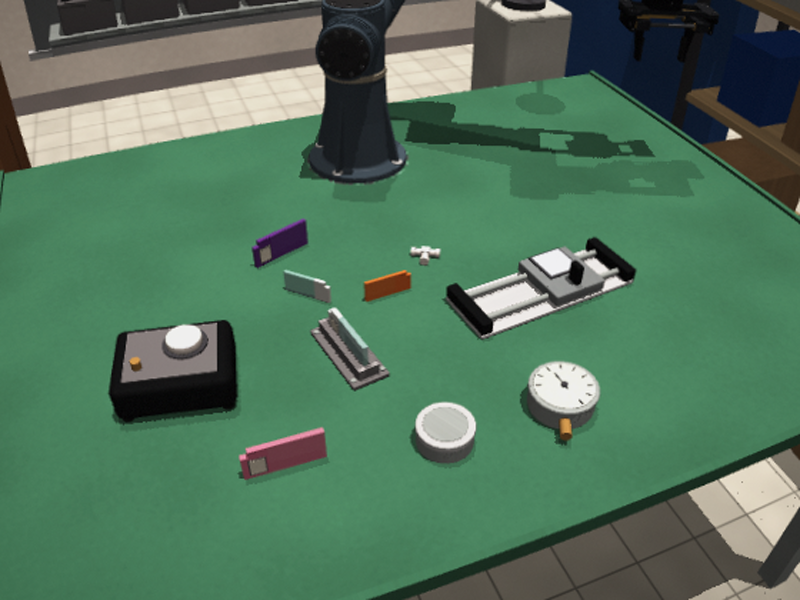

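View pics/top0.png

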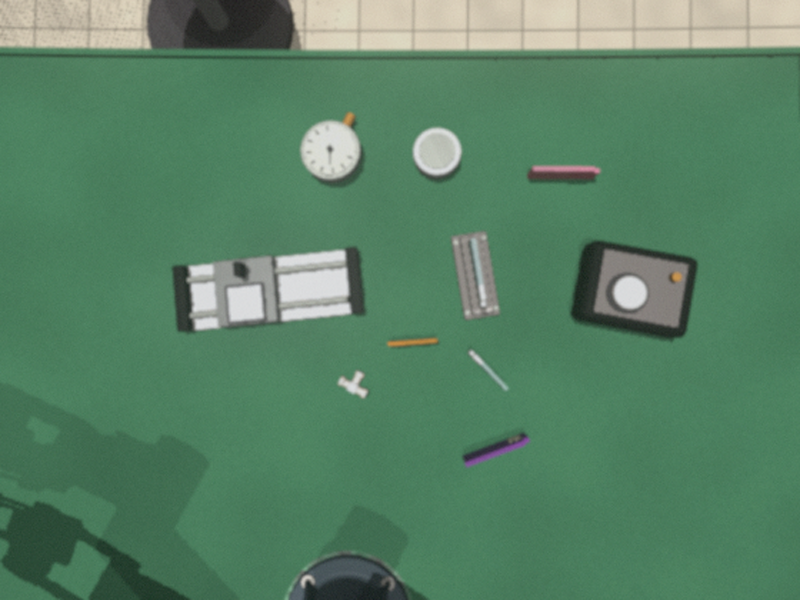

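The scene view shows the following (800x600 pixels):
- Pale-green slide in the grey stand: scene (347,337), top (478,272). There is also a smaller loose pale-green one at scene (307,286), top (488,370).
- Orange, pink and purple decoys: scene (387,285), (285,453) and (281,242).
- Rail and carriage: scene (560,272), top (245,288).

The slide in the stand fits: it's the larger green one and it stands in the stand. I'll confirm this in an enlarged crop.

```bash
python3 - <<'E'
from h import *
p,d=load('scene'); a=cv2.resize(p[185:280,190:290,::-1],(500,475),interpolation=cv2.INTER_CUBIC)
cv2.imwrite('pics/c1.png',a)
cv2.imwrite('pics/c1b.png',cv2.resize(p[160:240,305:450,::-1],(800,441),interpolation=cv2.INTER_CUBIC))
p,d=load('top'); 
a=cv2.resize(p[155:285,300:370,::-1],(323,600),interpolation=cv2.INTER_CUBIC)
b=cv2.resize(p[165:240,115:260,::-1],(470,243),interpolation=cv2.INTER_CUBIC)
m=np.zeros((600,800,3),np.uint8);m[:,:323]=a;m[:243,330:]=b
cv2.imwrite('pics/c2.png',m)
E
```

```text
(no output)
```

View pics/c1.png

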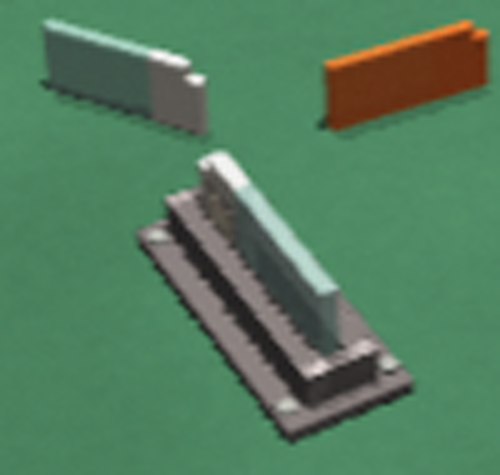

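View pics/c2.png

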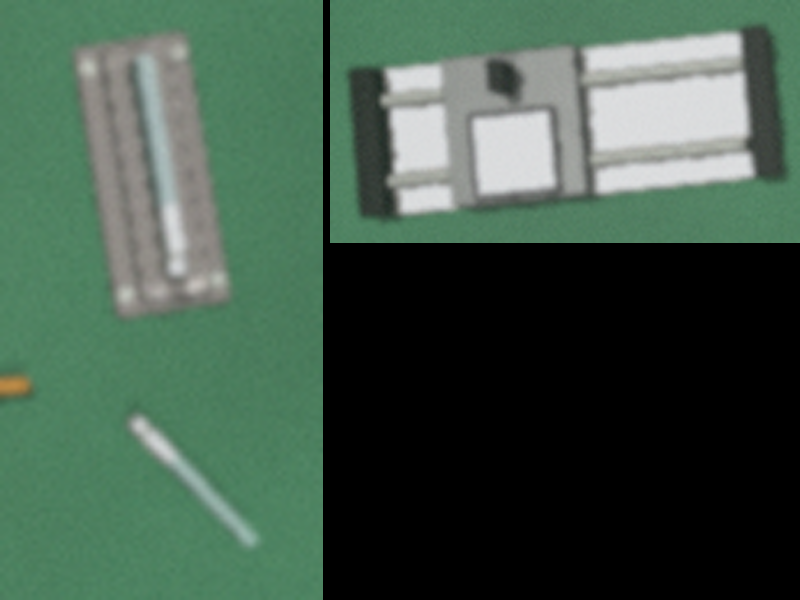

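View pics/c1b.png

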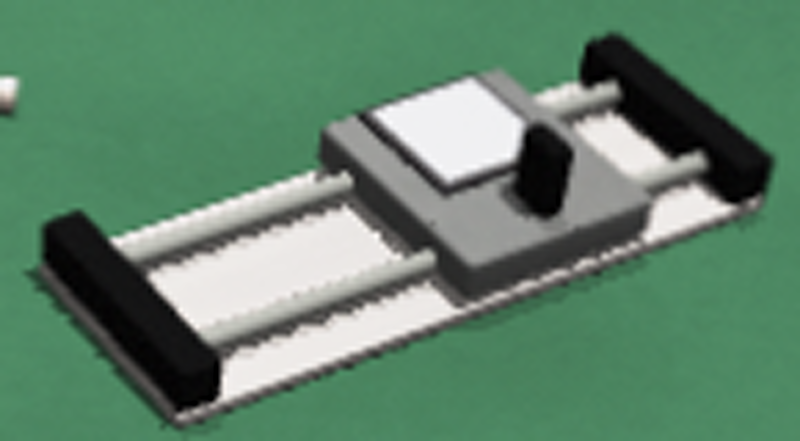

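Confirmed. The stand slide's frosted end points at the robot, and its label faces -Y (the tan label shows on the left face in the scene view). The carriage has to travel to the right in the top image (-Y). Next I'll measure.

```bash
cat > meas.py <<'E'
from h import *
def seg(n,mask,z,minA=20,show=True):
    c,_=cv2.findContours(mask.astype(np.uint8),cv2.RETR_EXTERNAL,cv2.CHAIN_APPROX_NONE)
    out=[]
    for k in c:
        if cv2.contourArea(k)<minA: continue
        m=k[:,0,:].astype(float)
        P=np.array([onz(n,u,v,z)[:2] for u,v in m])
        r=cv2.minAreaRect((P*1000).astype(np.float32))
        out.append((m.mean(0).round(0),r))
        if show: print(n,m.mean(0).round(0),'rect mm c',np.round(r[0],1),'size',np.round(r[1],1),'ang',round(r[2],1))
    return out
E
python3 - <<'E'
from meas import *
p,d=load('top');hsv=cv2.cvtColor(p,cv2.COLOR_RGB2HSV);h,s,v=cv2.split(hsv)
roi=np.zeros(h.shape,bool)
g=~((h>60)&(h<85)&(s>90))
print('stand outline (z~.005)');r=roi.copy();r[160:226,312:352]=1;seg('top',g&r,0.005)
print('slide (z=.058)');r=roi.copy();r[160:218,322:345]=1
print(hsv[160:222:6,336]); 
for vv in range(164,218,4): print(vv,[tuple(hsv[vv,u]) for u in range(326,344,2)])
print('rail');r=roi.copy();r[168:236,115:258]=1;seg('top',g&r,0.01)
print('window');r[:]=0;r[190:235,150:192]=1;seg('top',(v>205)&(s<40)&r,0.036)
print('carr');
for X in ['w']:
    for u,v_ in [(335,180),(338,205)]:
        print(dep('top',u,v_,d))
E
```

```text
stand outline (z~.005)
top [332. 192.] rect mm c [ 568.4 -204.5] size [150.   66.7] ang 9.9
slide (z=.058)
[[ 71 100 128]
 [ 25  10 150]
 [ 17  16 145]
 [ 34  14 147]
 [ 70   5 158]
 [ 88  17 177]
 [ 88  22 186]
 [ 90   2 207]
 [ 90   2 165]
 [ 50   6 135]
 [ 30  14 125]]
164 [(np.uint8(55), np.uint8(25), np.uint8(123)), (np.uint8(34), np.uint8(16), np.uint8(125)), (np.uint8(26), np.uint8(14), np.uint8(128)), (np.uint8(17), np.uint8(12), np.uint8(143)), (np.uint8(13), np.uint8(12), np.uint8(145)), (np.uint8(15), np.uint8(14), np.uint8(144)), (np.uint8(26), np.uint8(13), np.uint8(155)), (np.uint8(60), np.uint8(28), np.uint8(137)), (np.uint8(71), np.uint8(98), np.uint8(130))]
168 [(np.uint8(19), np.uint8(14), np.uint8(147)), (np.uint8(36), np.uint8(11), np.uint8(120)), (np.uint8(88), np.uint8(22), np.uint8(166)), (np.uint8(85), np.uint8(18), np.uint8(181)), (np.uint8(36), np.uint8(9), np.uint8(148)), (np.uint8(17), np.uint8(17), np.uint8(136)), (np.uint8(34), np.uint8(13), np.uint8(142)), (np.uint8(57), np.uint8(18), np.uint8(129)), (np.uint8(70), np.uint8(88), np.uint8(127))]
172 [(np
[... 4423 characters left out ...]
(3), np.uint8(165)), (np.uint8(23), np.uint8(16), np.uint8(145))]
216 [(np.uint8(26), np.uint8(12), np.uint8(149)), (np.uint8(26), np.uint8(12), np.uint8(144)), (np.uint8(15), np.uint8(16), np.uint8(128)), (np.uint8(19), np.uint8(14), np.uint8(150)), (np.uint8(20), np.uint8(15), np.uint8(156)), (np.uint8(19), np.uint8(15), np.uint8(132)), (np.uint8(19), np.uint8(17), np.uint8(121)), (np.uint8(13), np.uint8(15), np.uint8(156)), (np.uint8(14), np.uint8(14), np.uint8(195))]
rail
top [192. 207.] rect mm c [533.8 143.1] size [158.5 328.1] ang 5.6
window
top [171. 212.] rect mm c [515.1 176.8] size [51.6 51.4] ang 6.8
carr
[ 0.59134135 -0.20450991  0.05989397]
[ 0.53416546 -0.21155978  0.06056463]
```

```bash
python3 - <<'E'
from meas import *
p,d=load('top');hsv=cv2.cvtColor(p,cv2.COLOR_RGB2HSV);h,s,v=cv2.split(hsv)
# slide top line
pts=[]
for r in range(168,214):
    us=np.arange(324,346);w=np.clip(v[r,324:346].astype(float)-152,0,None)
    # contiguous peak near line
    c=331+(r-168)*(338-331)/44
    w[abs(us-c)>4]=0
    if w.sum()>20: pts.append(onz('top',(us*w).sum()/w.sum(),r,0.058)[:2])
pts=np.array(pts);c=pts.mean(0);U,S,V=np.linalg.svd(pts-c);dr=V[0];dr*=-np.sign(dr[0])
t=(pts-c)@dr;print('slide line c',c,'dir',dr,'deg',np.degrees(np.arctan2(dr[1],dr[0])),'ends',t.min(),t.max(),'resid',((pts-c)@V[1]).std())
# exact ends along the line: profile
col=331+(np.arange(160,222)-168)*(7/44)
print([int(v[r,int(round(k))]) for r,k in zip(range(160,222),col)])
for r in (167,213): print(onz('top',331+(r-168)*7/44,r,0.058))
# scene
p,d=load('scene');hs=cv2.cvtColor(p,cv2.COLOR_RGB2HSV);H,S_,Vv=cv2.split(hs)
r=np.zeros(H.shape,bool);r[170:196,365:405]=1
seg('scene',(Vv>200)&(S_<40)&r,0.036)
r=np.zeros(H.shape,bool);r[178:202,395:412]=1
seg('scene',(Vv<50)&r,0.05,5)
r=np.zeros(H.shape,bool);r[212:240,228:262]=1
print('frost/top scene');seg('scene',(Vv>175)&(S_<60)&r,0.058,5)
# top grip, end blocks
r=np.zeros(h.shape,bool);r[180:200,160:178]=1
seg('top',(v<60)&r,0.068,4); 
for (a,b) in((118,136),(240,258)):
    r=np.zeros(h.shape,bool);r[165:240,a:b]=1; print('block');seg('top',(v<70)&r,0.03,20)
q=status.get_obs()['tool_rot']
from scipy.spatial.transform import Rotation as R
print(R.from_quat(q).as_matrix().round(3))
E
```

```text
slide line c [ 0.56750612 -0.20517695] dir [-0.98723858 -0.15924821] deg -170.83673780620558 ends -0.052357001967539236 0.05191668423221551 resid 0.0003449976865601304
[132, 126, 129, 125, 128, 142, 155, 175, 183, 182, 178, 177, 185, 182, 182, 179, 176, 176, 183, 184, 184, 182, 176, 177, 185, 186, 183, 181, 179, 177, 174, 185, 182, 181, 179, 175, 174, 186, 188, 199, 210, 210, 207, 217, 214, 211, 210, 211, 203, 196, 189, 198, 209, 203, 167, 124, 129, 137, 125, 106, 107, 113]
[ 0.62145336 -0.19503781  0.058     ]
[ 0.51606279 -0.21232355  0.058     ]
scene [387. 183.] rect mm c [517.5 173.5] size [54.8 54.5] ang 5.7
scene [403. 191.] rect mm c [572.2 178.7] size [21.5 61.4] ang 51.3
frost/top scene
scene [242. 227.] rect mm c [ 570.2 -207.3] size [88.6 12.3] ang 13.7
top [169. 189.] rect mm c [565.9 174.5] size [11.3 14.3] ang 64.9
block
top [127. 209.] rect mm c [520.6 282.8] size [107.   23.2] ang 6.9
block
top [248. 196.] rect mm c [554.9  -3.4] size [105.4  19.3] ang 4.3
[[ 0.305  0.952 -0.001]
 [ 0.952 -0.305 -0.002]
 [-0.002 -0.    -1.   ]]
```

step_arm([
  [1,0,0,0,0,0,-0.84],
  [1,0,0,0,0,0,-0.84],
  [1,0,0,0,0,0,-0.84],
  [1,0,0,0,0,0,-0.84],
  [1,-1,0.74,0,0,0,0],
  [1,-1,0.74,0,0,0,0],
  [1,-1,0.74,0,0,0,0],
  [1,-1,0.74,0,0,0,0],
  [1,-1,0.74,0,0,0,0],
  [1,-1,0.74,0,0,0,0],
], squeeze=25)

```text
time: 1.1
position: [0.3245, 0.4637, 0.4043]
tool_rot: [0.649, 0.761, -0.0, -0.0]
ft_force: [-0.1, 0.5, 0.4]
grip_width: 0.0152
```

```bash
cat >> h.py <<'E'
from scipy.spatial.transform import Rotation as Rot
def st():
    o=status.get_obs();R=Rot.from_quat(o['tool_rot']).as_matrix();p=o['position']
    return o,R,p
def rep(target=None):
    o,R,p=st();print('t',round(o['time'],2),'tcp',p.round(4),'grasp',(p+.164*R[:,2]).round(4),'yawx',np.degrees(np.arctan2(R[1,0],R[0,0])).round(2),'zax',R[:,2].round(3),'F',np.round(o['ft_force'],1),'w',round(o['grip_width'],4),'q',np.round(o['q'],3))
    if target is not None: print('delta tool units of 25mm',(R.T@(np.array(target)-p)/.025).round(2))
E
python3 -c "
from h import *
rep([.564,.231,.404])"
```

```text
t 1.1 tcp [0.3245 0.4637 0.4043] grasp [0.3244 0.4636 0.2403] yawx 99.14 zax [-0.001 -0.001 -1.   ] F [-0.1  0.5  0.4] w 0.0152 q [ 0.763  0.449  1.583 -0.     1.111 -0.968]
delta tool units of 25mm [-1.071e+01  7.980e+00  1.000e-02]
```

step_arm([
  [1,-1,0.8,0,0,0,0],
  [1,-1,0.8,0,0,0,0],
  [1,-1,0.8,0,0,0,0],
  [1,-1,0.8,0.5,0,0,0],
  [1,-1,0.8,0.8,0,0,0],
  [1,-1,0.8,0.8,0,0,0],
  [1,-1,0.8,0.8,0,0,0],
  [1,-1,0.8,0.8,0,0,0],
  [1,-1,0.8,0.8,0,0,0],
  [1,-1,0.8,0.8,0,0,0],
])

```text
time: 2.1
position: [0.5617, 0.2486, 0.271]
tool_rot: [0.649, 0.761, -0.0, -0.0]
ft_force: [-0.4, -0.5, 0.3]
grip_width: 0.0007
```

```bash
python3 - <<'E'
from h import *
rep([.564,.231,.226])
for n in('scene','top'):
    p,d=snap(n)
    q=p[130:260,280:460] if n=='scene' else p[130:260,100:280]
    cv2.imwrite(f'pics/{n}1.png',cv2.resize(q[:,:,::-1],(720,520),interpolation=cv2.INTER_CUBIC))
E
```

```text
t 2.1 tcp [0.5617 0.2486 0.271 ] grasp [0.5616 0.2486 0.107 ] yawx 99.12 zax [-0.001 -0.    -1.   ] F [-0.4 -0.5  0.3] w 0.0007 q [ 0.235  0.685  1.567  0.     0.89  -1.495]
delta tool units of 25mm [-0.71 -0.02  1.8 ]
```

View pics/scene1.png

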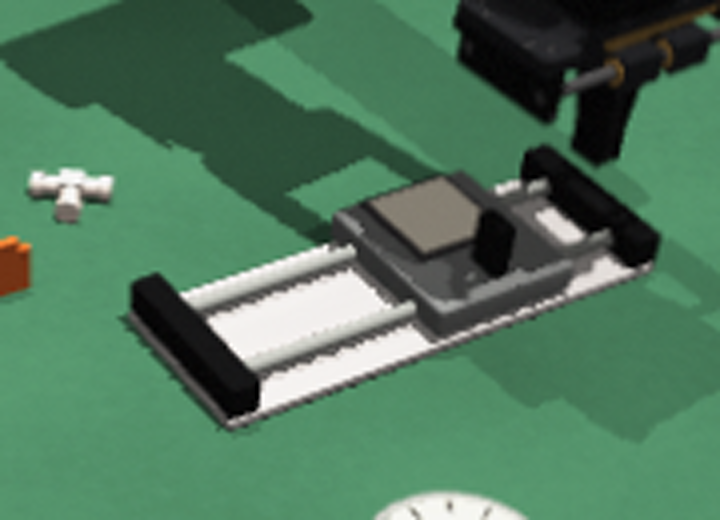

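step_arm([
  [1,0,0,0.9,0,0,0],
  [1,0,0,0.9,0,0,0],
  [1,-0.6,-0.03,0,0,0,0],
  [1,-0.6,-0.03,0,0,0,0],
  [1,-0.6,-0.03,0,0,0,0],
  [1,-0.6,-0.03,0,0,0,0],
  [1,-0.6,-0.03,0,0,0,0],
  [1,-0.6,-0.03,0,0,0,0],
  [1,-0.6,-0.03,0,0,0,0],
  [1,-0.6,-0.03,0,0,0,0],
])

```text
time: 3.2
position: [0.5746, 0.1289, 0.2277]
tool_rot: [0.649, 0.761, 0.0, 0.0]
ft_force: [1.1, 2.4, 0.8]
grip_width: 0.0002
```

```bash
python3 - <<'E'
from h import *
rep([.581,.0905,.226])
E
```

```text
t 3.2 tcp [0.5746 0.1289 0.2277] grasp [0.5748 0.1289 0.0637] yawx 99.12 zax [ 0.001  0.    -1.   ] F [1.1 2.4 0.8] w 0.0002 q [ 0.031  0.727  1.654  0.     0.759 -1.699]
delta tool units of 25mm [-1.56  0.01  0.07]
```

step_arm([
  [1,-0.3,-0.01,0,0,0,0],
  [1,-0.3,-0.01,0,0,0,0],
  [1,-0.3,-0.01,0,0,0,0],
  [1,-0.25,-0.01,0,0,0,0],
  [1,-0.2,0,0,0,0,0],
  [1,-0.1,0,0,0,0,0],
  [1,-0.05,0,0,0,0,0],
  [1,-0.05,0,0,0,0,0],
  [1,-0.05,0,0,0,0,0],
  [1,-0.05,0,0,0,0,0],
])

```text
time: 4.2
position: [0.5791, 0.0911, 0.2271]
tool_rot: [0.649, 0.761, 0.001, -0.002]
ft_force: [-0.6, 12.2, 2.6]
grip_width: 0.0008
```

```bash
python3 - <<'E'
from h import *
rep([.581,.0905,.226])
E
```

```text
t 4.2 tcp [0.5791 0.0911 0.2271] grasp [0.5788 0.0917 0.0631] yawx 99.02 zax [-0.002  0.004 -1.   ] F [-0.6 12.2  2.6] w 0.0008 q [-0.035  0.726  1.661  0.006  0.757 -1.768]
delta tool units of 25mm [-0.03  0.07  0.05]
```

step_arm([
  [1,0.6,0,0,0,0,0],
  [1,0.6,0,0,0,0,0],
  [1,0,0,-0.9,0,0,0],
  [1,0,0,-0.9,0,0,0],
  [1,0,0,-0.9,0,0,0],
  [0,-0.9,-0.2,-0.9,0,0,0],
  [-1,-1,-0.2,0,0,0,0],
  [-1,-1,-0.2,0,0,0,0],
  [-1,-1,-0.2,0,0,0,0],
  [-1,-1,-0.2,0,0,0,0],
])

```text
time: 5.2
position: [0.5695, -0.006, 0.3173]
tool_rot: [0.648, 0.762, -0.0, 0.0]
ft_force: [1.4, 0.1, 0.2]
grip_width: 0.0325
```

step_arm([
  [-1,-1,-0.2,0,0,0,0],
  [-1,-1,-0.2,0,0,0,0],
  [-1,-1,-0.2,0,0,0,0],
  [-1,-1,-0.2,0,0,0,0],
  [-1,-1,-0.1,0,0,0,0],
  [-1,-1,0,0,0,0,0],
  [-1,-0.9,0,0,0,0,0],
  [-1,0,0,0,0,0,0],
  [-1,0,0,0,0,0,0],
  [-1,0,0,0,0,0,0],
])

```text
time: 6.2
position: [0.5745, -0.1784, 0.317]
tool_rot: [0.648, 0.762, -0.0, -0.001]
ft_force: [-0.2, 0.3, -1.1]
grip_width: 0.0866
```

```bash
python3 - <<'E'
from meas import *
rep([.576,-.2035,.214])
for n in('scene','top'):
    p,d=snap(n)
    cv2.imwrite(f'pics/{n}2.png',cv2.resize(p[:,:,::-1],(800,600),interpolation=cv2.INTER_CUBIC))
E
```

```text
t 6.2 tcp [ 0.5745 -0.1784  0.317 ] grasp [ 0.5743 -0.1782  0.153 ] yawx 99.2 zax [-0.001  0.001 -1.   ] F [-0.2  0.3 -1.1] w 0.0866 q [-0.487  0.606  1.572  0.     0.965 -2.218]
delta tool units of 25mm [-1.01 -0.1   4.12]
```

View pics/scene2.png

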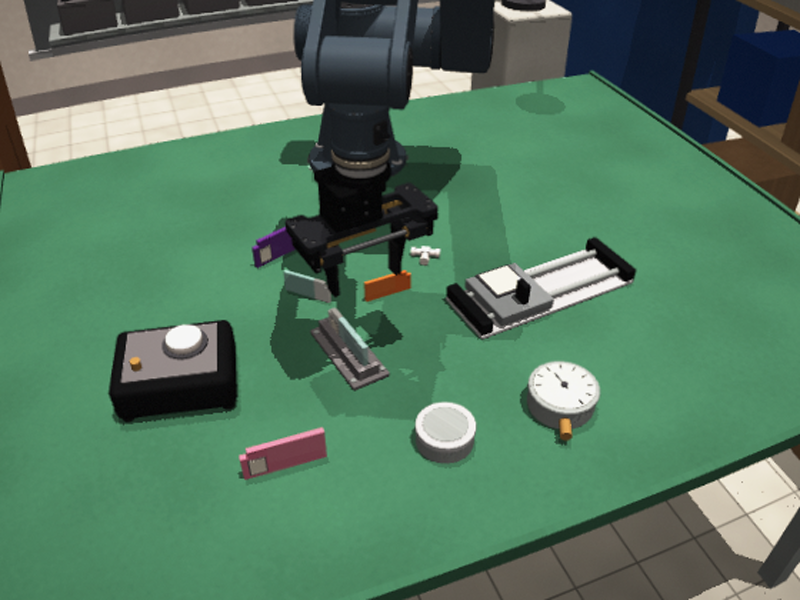

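View pics/top2.png

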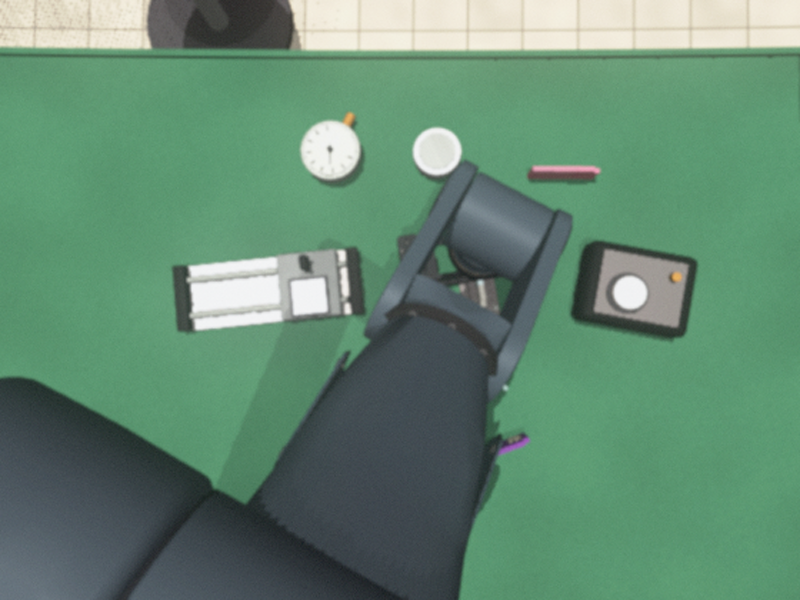

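```bash
python3 - <<'E'
from meas import *
p,d=load('top');hsv=cv2.cvtColor(p,cv2.COLOR_RGB2HSV);h,s,v=cv2.split(hsv)
r=np.zeros(h.shape,bool);r[190:224,200:232]=1;seg('top',(v>205)&(s<40)&r,0.036)
a=cv2.resize(p[165:240,115:260,::-1],(800,414),interpolation=cv2.INTER_CUBIC);cv2.imwrite('pics/c3.png',a)
p,d=load('scene');hsv=cv2.cvtColor(p,cv2.COLOR_RGB2HSV);h,s,v=cv2.split(hsv)
r=np.zeros(h.shape,bool);r[180:210,325:370]=1;seg('scene',(v>200)&(s<40)&r,0.036)
a=cv2.resize(p[160:240,305:450,::-1],(800,441),interpolation=cv2.INTER_CUBIC);cv2.imwrite('pics/c4.png',a)
E
```

```text
top [216. 207.] rect mm c [527.3  71.9] size [56.1 56.1] ang 6.4
scene [350. 195.] rect mm c [530.2  68.8] size [54.6 54.3] ang 6.8
```

View pics/c3.png

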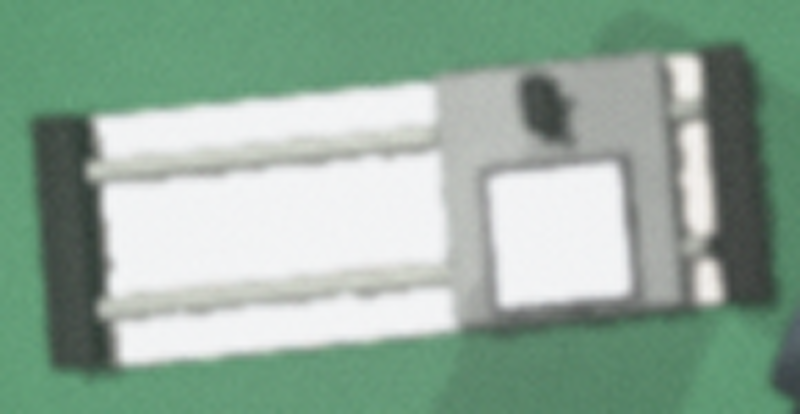

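View pics/c4.png

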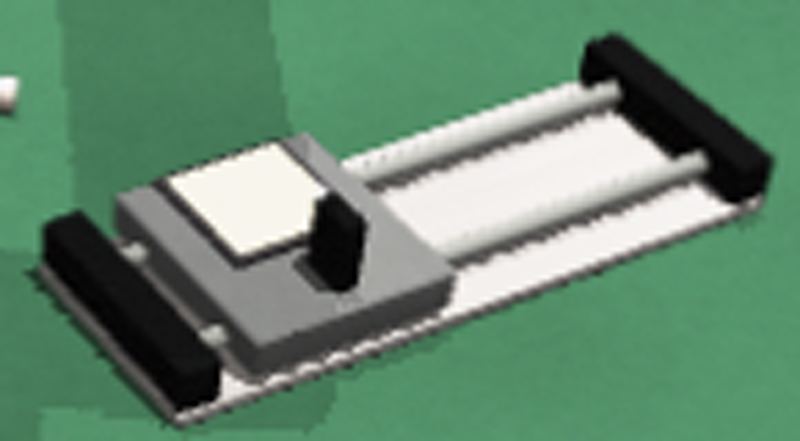

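The top crop shows about 7 mm between the carriage (edge at x≈680) and the stop block (x≈705). The wrist read 12 N against something rigid, but that doesn't prove it reached the stop. I'll go back and push again to settle it.

step_arm([
  [1,1,0.16,0,0,0,0],
  [1,1,0.16,0,0,0,0],
  [1,1,0.16,0,0,0,0],
  [1,1,0.16,0,0,0,0],
  [1,1,0.16,0,0,0,0],
  [1,1,0.16,0,0,0,0],
  [1,1,0.16,0,0,0,0],
  [1,1,0.16,0,0,0,0],
  [1,1,0.16,0,0,0,0],
  [1,1,0.16,0,0,0,0],
])

```text
time: 7.3
position: [0.5741, 0.0753, 0.3174]
tool_rot: [0.648, 0.762, -0.0, -0.0]
ft_force: [-0.7, 0.5, 0.6]
grip_width: 0.0151
```

step_arm([
  [1,1,0.16,0,0,0,0],
  [1,0.8,0.16,0,0,0,0],
  [1,0,0,0.9,0,0,0],
  [1,0,0,0.9,0,0,0],
  [1,0,0,0.9,0,0,0],
  [1,0,0,0.9,0,0,0],
  [1,0,0,0,0,0,0],
  [1,-0.2,0,0,0,0,0],
  [1,-0.2,0,0,0,0,0],
  [1,-0.2,0,0,0,0,0],
])

```text
time: 8.3
position: [0.5784, 0.1038, 0.2286]
tool_rot: [0.649, 0.761, 0.001, 0.001]
ft_force: [0.3, 0.4, -0.3]
grip_width: 0.0007
```

```bash
python3 - <<'E'
from h import *
rep([.579,.0911,.226])
E
```

```text
t 8.3 tcp [0.5784 0.1038 0.2286] grasp [0.5789 0.1038 0.0646] yawx 99.14 zax [ 0.003 -0.    -1.   ] F [ 0.3  0.4 -0.3] w 0.0007 q [-0.012  0.725  1.657 -0.     0.757 -1.743]
delta tool units of 25mm [-0.51 -0.06  0.11]
```

Push in small rows, going 1 mm past the earlier contact point.

step_arm([
  [1,-0.1,0,0,0,0,0],
  [1,-0.1,0,0,0,0,0],
  [1,-0.1,0,0,0,0,0],
  [1,-0.1,0,0,0,0,0],
  [1,-0.05,0,0,0,0,0],
  [1,-0.05,0,0,0,0,0],
  [1,-0.05,0,0,0,0,0],
  [1,0,0,0,0,0,0],
  [1,0,0,0,0,0,0],
  [1,0,0,0,0,0,0],
])

```text
time: 9.3
position: [0.5797, 0.0918, 0.2272]
tool_rot: [0.649, 0.761, 0.001, -0.001]
ft_force: [0.3, 5.9, 0.5]
grip_width: 0.0003
```

```bash
python3 - <<'E'
from h import *
rep([.579,.0911,.226])
E
```

```text
t 9.3 tcp [0.5797 0.0918 0.2272] grasp [0.5797 0.0921 0.0632] yawx 99.1 zax [-0.     0.002 -1.   ] F [0.3 5.9 0.5] w 0.0003 q [-0.034  0.727  1.659  0.003  0.757 -1.765]
delta tool units of 25mm [-0.02 -0.03  0.05]
```

step_arm([
  [1,-0.05,0,0,0,0,0],
  [1,-0.05,0,0,0,0,0],
  [1,-0.05,0,0,0,0,0],
  [1,0,0,0,0,0,0],
  [1,0,0,0,0,0,0],
  [1,0,0,0,0,0,0],
  [1,0,0,0,0,0,0],
  [1,0,0,0,0,0,0],
  [1,0,0,0,0,0,0],
  [1,0,0,0,0,0,0],
])

```text
time: 10.3
position: [0.5799, 0.0906, 0.2272]
tool_rot: [0.65, 0.76, 0.002, -0.003]
ft_force: [0.4, 16.3, 0.9]
grip_width: 0.0008
```

```bash
python3 - <<'E'
from meas import *
rep()
p,d=snap('scene')
cv2.imwrite('pics/c5.png',cv2.resize(p[100:250,270:450,::-1],(720,600),interpolation=cv2.INTER_CUBIC))
E
```

```text
t 10.3 tcp [0.5799 0.0906 0.2272] grasp [0.5797 0.0917 0.0632] yawx 98.98 zax [-0.001  0.007 -1.   ] F [ 0.4 16.3  0.9] w 0.0008 q [-0.037  0.727  1.659  0.01   0.757 -1.772]
```

View pics/c5.png

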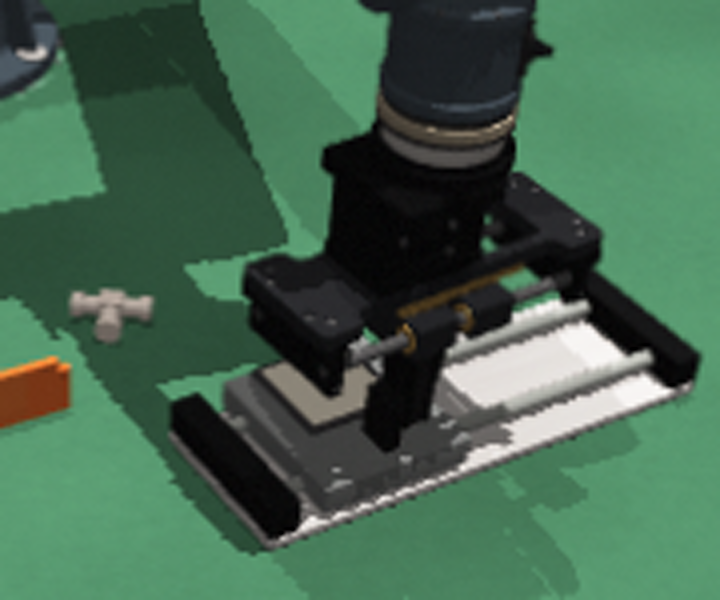

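Static at 16 N with no motion, against 1.5 N of friction, so the carriage is on its hard stop. The visible gap to the block is part of the design. Now the slide.

step_arm([
  [1,0.6,0,0,0,0,0],
  [1,0.4,0,0,0,0,0],
  [1,0,0,-0.9,0,0,0],
  [1,0,0,-0.9,0,0,0],
  [1,0,0,-0.9,0,0,0],
  [0,-0.9,-0.18,-0.9,0,0,0],
  [-1,-1,-0.18,0,0,0,0],
  [-1,-1,-0.18,0,0,0,0],
  [-1,-1,-0.18,0,0,0,0],
  [-1,-1,-0.18,0,0,0,0],
])

```text
time: 11.35
position: [0.5736, -0.0138, 0.3174]
tool_rot: [0.648, 0.761, -0.0, 0.0]
ft_force: [-0.0, -0.6, -0.3]
grip_width: 0.0327
```

step_arm([
  [-1,-1,-0.18,0,0,0,0],
  [-1,-1,-0.18,0,0,0,0],
  [-1,-1,-0.18,0,0,0,0],
  [-1,-1,-0.18,0,0,0,0],
  [-1,-1,-0.18,0,0,0,0],
  [-1,-1,-0.18,0,0,0,0],
  [-1,-0.9,0,0,0,0,0],
  [-1,-0.7,0,0,0,0,0],
  [-1,0,0,0,0,0,0],
  [-1,0,0,0,0,0,0],
])

```text
time: 12.35
position: [0.5771, -0.2044, 0.317]
tool_rot: [0.649, 0.761, 0.0, -0.001]
ft_force: [0.1, 0.3, -0.2]
grip_width: 0.0866
```

```bash
python3 - <<'E'
from meas import *
rep([.576,-.2035,.214])
E
```

```text
t 12.35 tcp [ 0.5771 -0.2044  0.317 ] grasp [ 0.577  -0.2043  0.153 ] yawx 99.1 zax [-0.001  0.001 -1.   ] F [ 0.1  0.3 -0.2] w 0.0866 q [-0.523  0.618  1.544  0.     0.981 -2.253]
delta tool units of 25mm [ 0.04 -0.03  4.12]
```

step_arm([
  [-1,0.02,-0.02,0.8,0,0,0],
  [-1,0.02,-0.02,0.8,0,0,0],
  [-1,0,0,0.8,0,0,0],
  [-1,0,0,0.7,0,0,0],
  [-1,0,0,0.6,0,0,0],
  [-1,0,0,0.4,0,0,0],
  [-1,0,0,0,0,0,0],
  [0,0,0,0,0,0,0],
  [0.5,0,0,0,0,0,0],
  [0.6,0,0,0,0,0,0],
])

```text
time: 13.35
position: [0.5765, -0.2041, 0.2157]
tool_rot: [0.649, 0.761, 0.0, 0.001]
ft_force: [-0.0, -0.3, -0.5]
grip_width: 0.0707
```

```bash
python3 - <<'E'
from meas import *
rep([.576,-.2035,.214])
p,d=snap('scene')
cv2.imwrite('pics/c6.png',cv2.resize(p[150:280,190:300,::-1],(508,600),interpolation=cv2.INTER_CUBIC))
E
```

```text
t 13.35 tcp [ 0.5765 -0.2041  0.2157] grasp [ 0.5768 -0.2043  0.0517] yawx 99.13 zax [ 0.002 -0.001 -1.   ] F [-0.  -0.3 -0.5] w 0.0707 q [-0.523  0.766  1.598  0.     0.776 -2.253]
delta tool units of 25mm [ 0.03 -0.02  0.07]
```

View pics/c6.png

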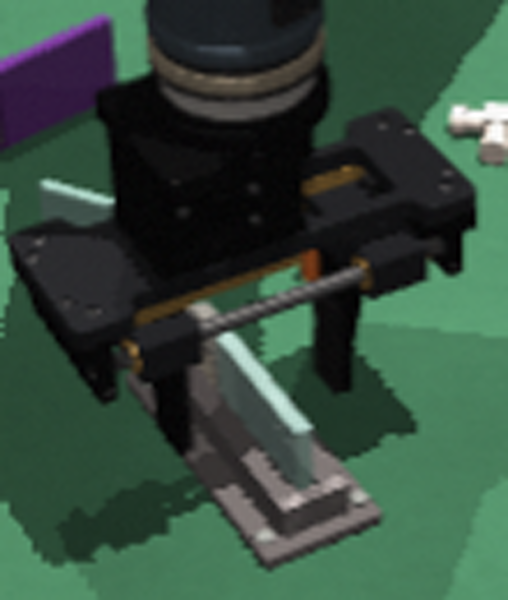

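step_arm([
  [0.7,0,0,0,0,0,0],
  [1,0,0,0,0,0,0],
  [1,0,0,0,0,0,0],
  [1,0,0,0,0,0,0],
  [1,0,0,0,0,0,0],
  [1,0,0,0,0,0,0],
  [1,0,0,0,0,0,0],
  [1,0,0,0,0,0,0],
  [1,0,0,0,0,0,0],
  [1,0,0,0,0,0,0],
], squeeze=25)

```text
time: 14.4
position: [0.5762, -0.2041, 0.2147]
tool_rot: [0.649, 0.761, -0.0, 0.0]
ft_force: [0.6, 0.3, -0.6]
grip_width: 0.0078
```

```bash
python3 - <<'E'
from meas import *
rep([.576,-.2035,.214])
E
```

```text
t 14.4 tcp [ 0.5762 -0.2041  0.2147] grasp [ 0.5762 -0.2041  0.0507] yawx 99.13 zax [ 0. -0. -1.] F [ 0.6  0.3 -0.6] w 0.0078 q [-0.523  0.767  1.598 -0.     0.776 -2.253]
delta tool units of 25mm [ 0.02 -0.01  0.03]
```

Gripped at 7.8 mm. Lift, then carry to +Y.

step_arm([
  [1,0,0,-0.3,0,0,0],
  [1,0,0,-0.5,0,0,0],
  [1,0,0,-0.8,0,0,0],
  [1,0,0,-0.9,0,0,0],
  [1,0,0,-0.9,0,0,0],
  [1,0,0,-0.9,0,0,0],
  [1,0.3,0,-0.9,0,0,0],
  [1,0.6,0.1,0,0,0,0],
  [1,0.9,0.1,0,0,0,0],
  [1,0.9,0.1,0,0,0,0],
])

```text
time: 15.4
position: [0.5722, -0.1345, 0.3444]
tool_rot: [0.649, 0.761, 0.0, -0.001]
ft_force: [-0.0, -0.7, -1.4]
grip_width: 0.0077
```

step_arm([
  [1,0.9,0.1,0,0,0,0],
  [1,0.9,0.1,0,0,0,0],
  [1,0.9,0.1,0,0,0,0],
  [1,0.9,0.1,0,0,0,0],
  [1,0.9,0.1,0,0,0,0],
  [1,0.9,0.1,0,0,0,0],
  [1,0.9,0.1,0,0,0,0],
  [1,0.9,0.1,0,0,0,0],
  [1,0.9,0.1,0,0,0,0],
  [1,0.9,0.1,0,0,0,0],
])

```text
time: 16.4
position: [0.5607, 0.0919, 0.344]
tool_rot: [0.648, 0.761, -0.001, -0.001]
ft_force: [0.8, -0.5, -0.5]
grip_width: 0.0077
```

```bash
python3 - <<'E'
from meas import *
rep([.55,.225,.34])
p,d=snap('scene')
cv2.imwrite('pics/s7.png',cv2.resize(p[:,:,::-1],(800,600),interpolation=cv2.INTER_CUBIC))
E
```

```text
t 16.4 tcp [0.5607 0.0919 0.344 ] grasp [0.5603 0.092  0.18  ] yawx 99.14 zax [-0.002  0.001 -1.   ] F [ 0.8 -0.5 -0.5] w 0.0077 q [-3.400e-02  5.300e-01  1.636e+00  1.000e-03  9.770e-01 -1.765e+00]
delta tool units of 25mm [5.32 0.42 0.16]
```

View pics/s7.png

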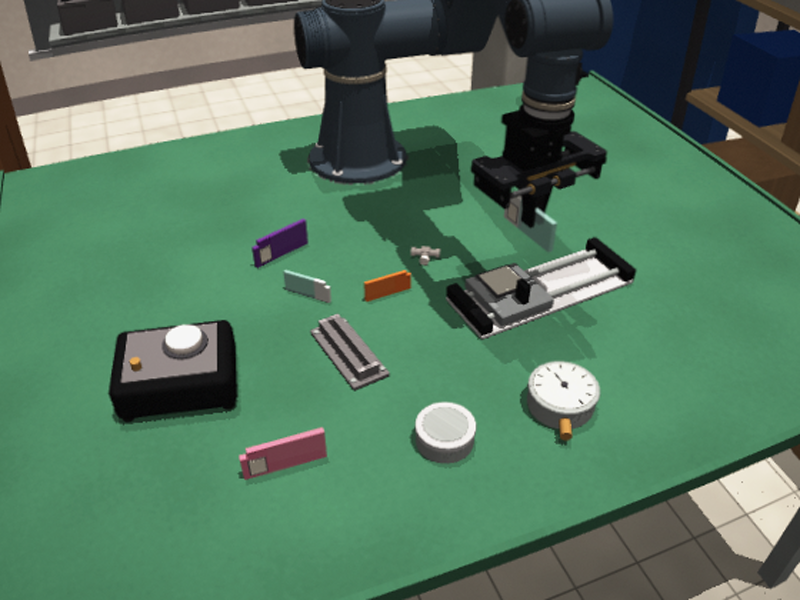

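step_arm([
  [1,0.9,0.07,0,0,0,0],
  [1,0.9,0.07,0,0,0,0],
  [1,0.9,0.07,0,0,0,0],
  [1,0.9,0.07,0,0,0,0],
  [1,0.9,0.07,0,0,0,0],
  [1,0.8,0.07,0,0,0,0],
  [1,0,0,0,0,-0.4,0],
  [1,0,0,0,0,-0.5,0],
  [1,0,0,0,0,-0.5,0],
  [1,0,0,0,0,-0.6,0],
])

```text
time: 17.45
position: [0.5501, 0.2229, 0.344]
tool_rot: [0.642, 0.754, -0.092, 0.106]
ft_force: [-0.5, -0.5, -0.7]
grip_width: 0.0076
```

```bash
python3 - <<'E'
from meas import *
rep([.55,.225,.34])
E
```

```text
t 17.45 tcp [0.5501 0.2229 0.344 ] grasp [0.5571 0.1778 0.1865] yawx 99.16 zax [ 0.042 -0.275 -0.961] F [-0.5 -0.5 -0.7] w 0.0076 q [ 0.255  0.577  1.554 -0.322  1.063 -1.311]
delta tool units of 25mm [0.12 0.01 0.13]
```

step_arm([
  [1,0,0,0,0,-0.7,0],
  [1,0,0,0,0,-0.7,0],
  [1,0,0,0,0,-0.7,0],
  [1,0,0,0,0,-0.7,0],
  [1,0,0,0,0,-0.7,0],
  [1,0,0,0,0,-0.7,0],
  [1,0,0,0,0,-0.7,0],
  [1,0,0,0,0,0,0],
  [1,0,0,0,0,0,0],
  [1,0,0,0,0,0,0],
])

```text
time: 18.45
position: [0.551, 0.2225, 0.3447]
tool_rot: [0.575, 0.675, -0.3, 0.352]
ft_force: [0.7, 0.4, -0.8]
grip_width: 0.0079
```

```bash
python3 - <<'E'
from meas import *
o,R,p=st()
f=p+R@np.array([0,-.0457,.1817]); print('frost est',f.round(4),'label z',-R[2,0])
rep(p+np.array([.5288,.0704,.126])-f)
for n in ('scene','top'):
    p,d=snap(n)
    cv2.imwrite(f'pics/{n}8.png',cv2.resize(p[:,:,::-1],(800,600),interpolation=cv2.INTER_CUBIC))
E
```

```text
frost est [0.5295 0.0682 0.2407] label z 0.819986129060769
t 18.45 tcp [0.551  0.2225 0.3447] grasp [0.5723 0.0898 0.2508] yawx 99.13 zax [ 0.13  -0.81  -0.572] F [ 0.7  0.4 -0.8] w 0.0079 q [ 0.364  0.666  1.528 -0.96   1.37  -0.946]
delta tool units of 25mm [ 3.81 -0.01  2.55]
```

View pics/scene8.png

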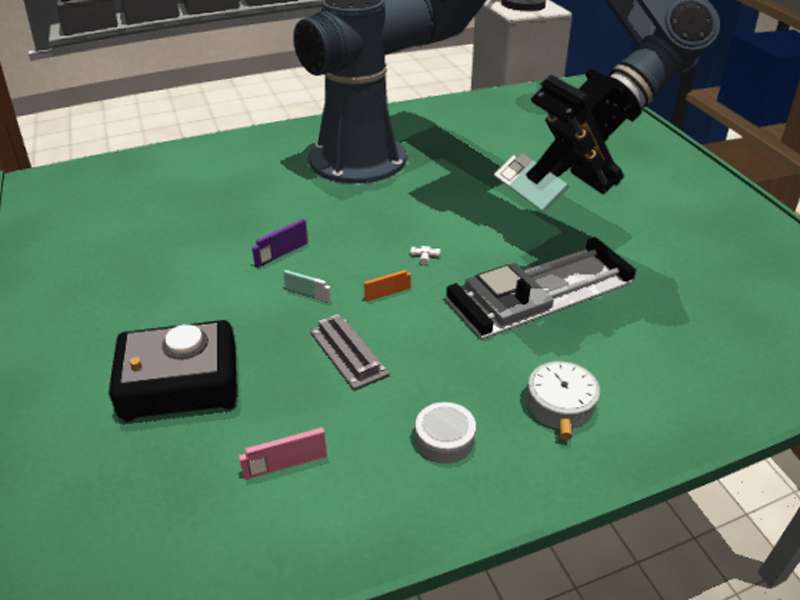

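View pics/top8.png

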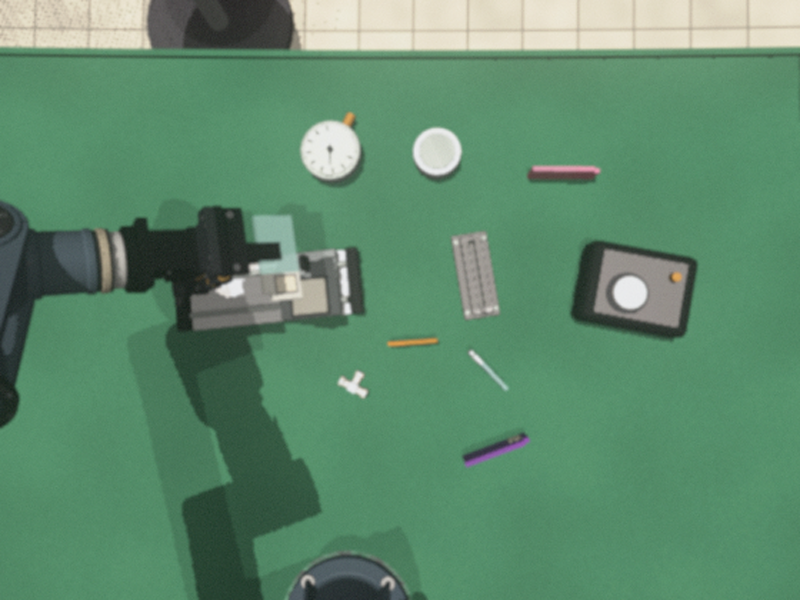

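Label up and the tilt is 55° (label normal z = 0.82). Next, lower straight down 115 mm.

step_arm([
  [1,0.4,0,0.27,0,0,0],
  [1,0.5,0,0.33,0,0,0],
  [1,0.5,0,0.33,0,0,0],
  [1,0.5,0,0.33,0,0,0],
  [1,0.5,0,0.33,0,0,0],
  [1,0.5,0,0.33,0,0,0],
  [1,0.4,0,0.27,0,0,0],
  [1,0.3,0,0.2,0,0,0],
  [1,0.1,0,0.1,0,0,0],
  [1,0,0,0,0,0,0],
])

```text
time: 19.55
position: [0.5509, 0.2241, 0.2328]
tool_rot: [0.575, 0.675, -0.301, 0.353]
ft_force: [-0.1, -0.6, -0.9]
grip_width: 0.0078
```

```bash
python3 - <<'E'
from meas import *
o,R,p=st()
f=p+R@np.array([0,-.0457,.1817]); print('frost est',f.round(4),'label z',-R[2,0])
rep(p+np.array([.5288,.0704,.126])-f)
print('proj frost scene/top',proj('scene',f),proj('top',f),'corners:')
hsz=[np.array([0,-.0457+a,.1817+b]) for a,b in((-.0175,-.025),(-.0175,.025),(.0175,.025),(.0175,-.025))]
for n in ('scene','top'):
    pic,d=snap(n)
    q=pic[:,:,::-1].copy();q=cv2.resize(q,None,fx=4,fy=4,interpolation=cv2.INTER_CUBIC)
    for hh in hsz:
        u=proj(n,p+R@(hh+np.array([-.004,0,0]))); cv2.circle(q,(int(4*u[0]+2),int(4*u[1]+2)),4,(0,0,255),-1)
    u=proj(n,f);u=(int(4*u[0]),int(4*u[1]))
    cv2.imwrite(f'pics/{n}9.png',q[max(0,u[1]-280):u[1]+280,max(0,u[0]-380):u[0]+380])
E
```

```text
frost est [0.5294 0.0695 0.1292] label z 0.8213578490155229
t 19.55 tcp [0.5509 0.2241 0.2328] grasp [0.5723 0.0911 0.1393] yawx 99.18 zax [ 0.13  -0.811 -0.57 ] F [-0.1 -0.6 -0.9] w 0.0078 q [ 0.366  0.834  1.567 -1.006  1.259 -0.767]
delta tool units of 25mm [ 0.13 -0.02  0.04]
proj frost scene/top (np.float64(355.49694238292636), np.float64(161.62879664278103)) (np.float64(208.94798566270387), np.float64(203.76607479415304)) corners:
```

View pics/scene9.png

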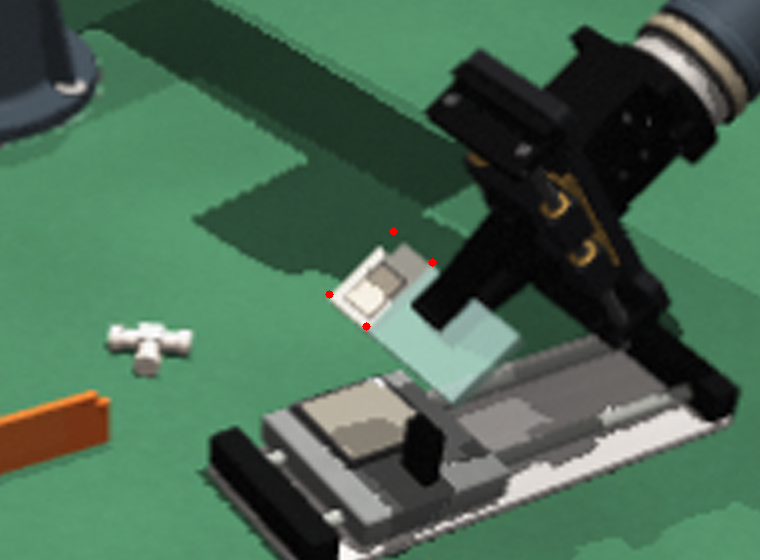

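View pics/top9.png

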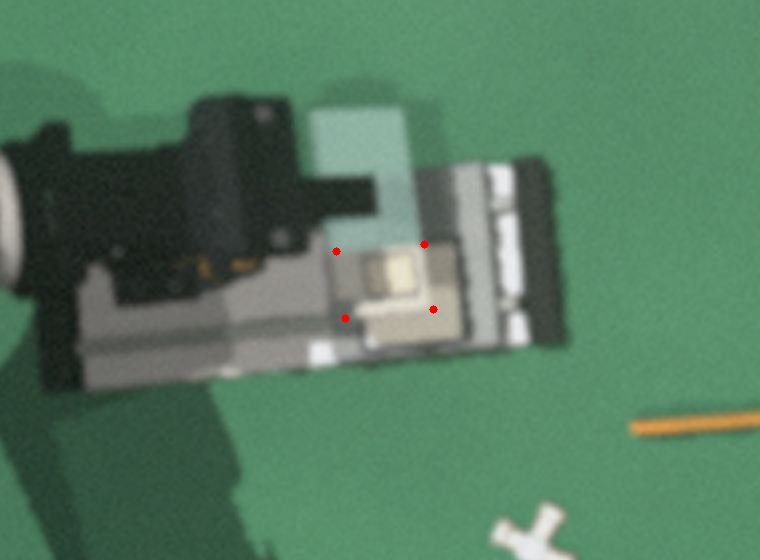

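The corners predicted from the tool pose match the slide in both views to about 1–3 mm. The fingers hold only the clear glass. One last 3 mm trim down, then settle.

step_arm([
  [1,0.12,0,0.07,0,0,0],
  [1,0,0,0,0,0,0],
  [1,0,0,0,0,0,0],
  [1,0,0,0,0,0,0],
  [1,0,0,0,0,0,0],
  [1,0,0,0,0,0,0],
  [1,0,0,0,0,0,0],
  [1,0,0,0,0,0,0],
  [1,0,0,0,0,0,0],
  [1,0,0,0,0,0,0],
])

```text
time: 20.65
position: [0.5509, 0.2244, 0.2298]
tool_rot: [0.575, 0.675, -0.301, 0.353]
ft_force: [0.4, -0.2, -0.9]
grip_width: 0.0077
```

```bash
python3 - <<'E'
from meas import *
o,R,p=st()
f=p+R@np.array([0,-.0457,.1817]); print('frost est',f.round(4),'label z',-R[2,0]); rep()
print(np.abs(o['joint_velocities']).max())
pic,d=snap('scene');cv2.imwrite('pics/s10.png',cv2.resize(pic[:,:,::-1],(800,600),interpolation=cv2.INTER_CUBIC))
E
```

```text
frost est [0.5295 0.0698 0.1261] label z 0.8211711726241633
t 20.65 tcp [0.5509 0.2244 0.2298] grasp [0.5723 0.0914 0.1362] yawx 99.13 zax [ 0.13  -0.811 -0.571] F [ 0.4 -0.2 -0.9] w 0.0077 q [ 0.367  0.839  1.567 -1.007  1.256 -0.762]
0.0018662201474350282
```

View pics/s10.png

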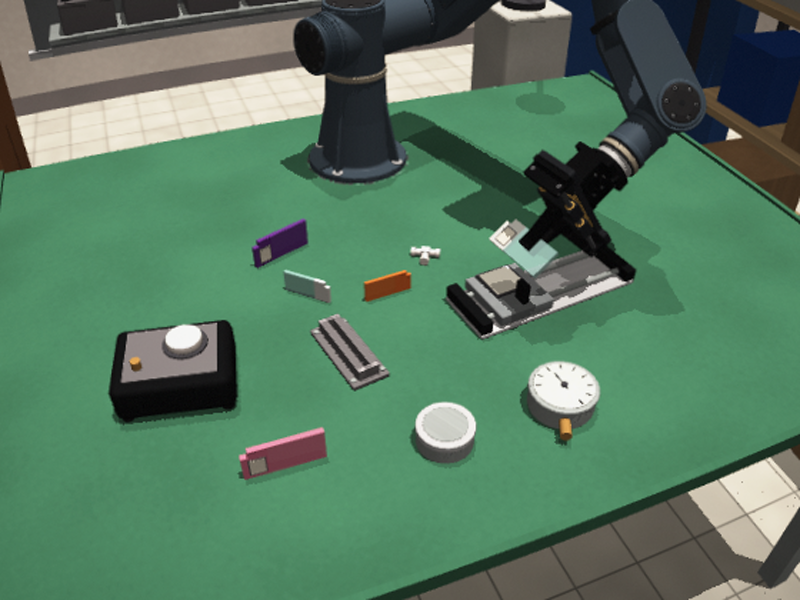

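The slide at scene (520,245) is held still over the carriage at (500,285), and everything else is where it was.

```bash
python3 -c "
from rig import robot
print(robot.hand_in())"
```

```text
the job is handed in; nothing more can be done
None
```

I pushed the carriage to its end stop, then took the glass slide out of its stand. I handed in at about 21 s while still holding it over the light window.

**Carriage:** The pictures show about 7 mm between the carriage and the end block, so I went back and pushed again. It stayed put under 16 N, far above its 1.5 N of friction, so I took it to be on its hard stop.

**Slide:** The last readings put the frosted end about 90 mm above the window, within about 1 mm of its middle sideways. The slide is tipped about 55° with the label up, held at 7.7 mm opening on clear glass only, and the arm is still.

**Disagreements:** The two cameras disagreed by about 3 mm on where the window is, so I used their average. In the top view the slide also sat about 3 mm from where the arm's position put it, while the scene view agreed to about 1 mm.

**Other things:** Everything else on the cart looks unmoved in the last scene picture.

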